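Scoop ball feet into the dish

TASK

Take the hand scoop, scoop up the little wooden ball feet from the white feed tray and tip at least three of the four into the round steel dish (not the square tin), without touching the feet with the gripper. Then stand the scoop upright again on the bench, or in the tray, and let go of it.

Things in the scene. Friction and masses are not known exactly. Their poses are not given: they have to be found in the camera images.
- scoop_grip (a point): Middle of the hand scoop's upright handle, 105 mm above its flat underside; z up, mouth opens to -x. Handle 20 (x) by 24 (y) mm, 45 to 145 mm up, wood. Aluminium pan 100 mm wide: lip 85 mm ahead of this point (-x), back 10 mm behind; floor 2.5 mm (lip 2); sides 42 mm high (26 at the lip), back 45; 0.16 kg. Stands on the bench
- tray: Fixed white open rectangular tray; x lengthwise, y across, origin on the bench under its middle. Inside 240 mm (x) by 150 mm (y); floor 4 mm above the bench, walls 4 mm thick and 40 mm high. The feet start in its -x half (near the robot), within x -117 to -40 and y -36 to 36 mm; the +x half is free, room to set the scoop in, mouth to the feet. Feet driven against the -x end wall ride over the lip into the scoop
- foot1: one of four alike turned dark-wood ball feet, near-round knobs 26 mm across and 24 mm high with a small flat (12 mm) at each end, smooth, 12 g; origin at its centre; loose on the tray's floor, standing on a flat, rolls easily once off it
- foot2: one of four alike turned dark-wood ball feet, near-round knobs 26 mm across and 24 mm high with a small flat (12 mm) at each end, smooth, 12 g; origin at its centre; loose on the tray's floor, standing on a flat, rolls easily once off it
- foot3: one of four alike turned dark-wood ball feet, near-round knobs 26 mm across and 24 mm high with a small flat (12 mm) at each end, smooth, 12 g; origin at its centre; loose on the tray's floor, standing on a flat, rolls easily once off it
- foot4: one of four alike turned dark-wood ball feet, near-round knobs 26 mm across and 24 mm high with a small flat (12 mm) at each end, smooth, 12 g; origin at its centre; loose on the tray's floor, standing on a flat, rolls easily once off it
- dish: round steel dish (bowl), 132 mm across its rim, 42 mm high, wall 3 mm, 0.35 kg, loose on the bench to one side of the tray; origin on the bench under its centre. A square steel tin (90 mm, 45 mm high) farther out is not the one meant
There are look-alikes about, which are no part of the job. There is more than one size of the part that bears scoop_grip; the job needs the smallest. What is shaped like the foot3 but green or yellow is not meant.

How it is judged:
By the outcome, as a careful person would: the job done as asked, in the order asked, and still so for the second after the job is handed in, with the robot touching nothing.
It also fails if it takes over 72 s, if anything falls off the work surface, if the arm or the gripper's body presses on something with over 40 N, if the wrist force passes 120 N, or if a joint passes its speed limit or range.

ROBOT

A 6-joint arm with a two-finger parallel gripper is mounted at the origin on the work surface. World frame = base frame: x ahead of the robot, y to its left, z up, the work surface at z = 0. Lengths are in m, angles in rad, forces in N, time in s.
With the tool pointing down it reaches from about 0.425 to 0.95 m from the base axis. Payload 3.5 kg.
Tool frame: the origin (TCP) lies at the very end of the fingers, on their centre line; the grasp point (between the pads) lies 19 mm behind it (ctrl.grip_point_offset is the distance from the TCP to the grasp point, in m); z points along the fingers, y is the line along which they close (so a half turn about z gives the same grasp; the last joint's range is limited). The gripper opens to 85 mm and grips with 20 to 120 N. Pads are 22 mm wide; open, the fingers measure 114 mm over their backs; the gripper's body (76 mm by 85 mm) begins 54 mm behind the grasp point. The pads swing forward as they close: fully open they stand 13 mm farther back than shut.
Start: joints at [0.993, 0.286, 1.577, -0, 1.279, -0.15], TCP at [0.28, 0.614, 0.231] pointing down, gripper open.
Joint ranges: [-2.77, 2.77], [-0.9, 2.22], [0.21, 2.48], [-1.53, 4.67], [0.24, 2.81], [-2.84, 2.84]. Speed limits (rad/s): [2.79, 2.79, 3.14, 3.14, 3.14, 3.14].

INTERFACE

Orientations are given as a unit quaternion [x, y, z, w].
In Python, from plant import telemetry, vision, ctrl gives the robot as it stands.
- The arm moves only by the tool arm_command, never from a script. Its argument "series" is one flat list of numbers, 7 for each row, row after row: the shift along the tool's x, y, z in cm, then the turn, a rotation vector about the tool's x, y, z in degrees, then the closure, from 0 (fully open) to 1 (shut). A call has 1 to 10 rows; each row is the pose to reach, as a shift and turn from the pose commanded when the call began, along the tool's axes at that moment; what a row does not reach only later rows make up. A row lasts 1/12 s, in which the tool goes at most 41.7 mm and 7.16 degrees, less where a joint would pass 70% of its speed; a pose out of reach is approached as far as the arm can. A call with a gripper value outside its range is refused whole. The fingers move at their own pace and stop on an object; "force" is the grip in N (left out, the last holds). Time passes only in rows, so rows that repeat a pose let the fingers close. It gives the time, the measured TCP pose, the force, the opening and the grip force at its end, in the units of the state.
- telemetry.get_state(): the state, without advancing time (a new reading comes with each control period).
- vision.read_camera(name): name is "scene" or "top"; returns a dict with "color" (420x560x3 uint8, blue, green, red), "K" (3x3 intrinsics, pixels), "rvec" (rotation vector, rad) and "tvec" (3), from world to camera coordinates, as OpenCV has them. Camera axes: x right, y down, z forward; pixel columns grow to the right and rows downward; lengths in m; the calibration is good to about 2 mm. A picture is of the moment at which its call begins. There is no depth.
- ctrl.sign_off(): hands the job in; it is judged then, once.
The state is a dict: "time": time; "qpos": joint angles; "dq": joint speeds; "joint_efforts": joint torques, N m; "eef_pos": TCP position; "tcp_rot": TCP orientation; "contact_force": force on the tool from outside, world axes, zero at the start; "wrist_torque": the same for the moment, N m; "opening": opening from 0.0 (shut) to 1.0 (fully open); "finger_force": force on a finger pad.
Only numpy, scipy, OpenCV 4.12 (cv2) and the standard library are available. Lean on these libraries where they do the work, as an engineer would, in place of code of your own. Each camera call takes 0.05 s, during which the arm holds its last target. There are 200 camera calls.

## Working session

There is one attempt and no reset: what is moved stays moved. The work goes in short steps, Python scripts to look and compute and a tool call to move; the robot and the scene stay as the last step left them, time stands still between calls to the robot, and variables do not carry over. Pictures are saved under pics/ and viewed, at most 10 in all, crops included, and the job is handed in when it is done.

Besides the shell and the picture viewer there is one more tool, called after "Emit:" as name(argument=value, ...) on one line, values as JSON. arm_command: Moves the arm, as the interface text tells. Its arguments: {"type":"object","properties":{"series":{"type":"array","items":{"type":"number"}},"force":{"type":"number"}},"required":["series"]}

```bash
mkdir -p pics
cat > h.py <<'E'
import numpy as np, cv2
from scipy.spatial.transform import Rotation as R
from plant import telemetry, vision, ctrl
def cam(n):
    c=vision.read_camera(n); return c
def cast(c,u,v,z):
    Rm=cv2.Rodrigues(np.array(c["rvec"],float))[0]; t=np.array(c["tvec"],float).ravel()
    o=-Rm.T@t; d=Rm.T@np.linalg.inv(np.array(c["K"]))@np.array([u,v,1.])
    return o+d*(z-o[2])/d[2]
def proj(c,p):
    return cv2.projectPoints(np.array(p,float).reshape(-1,3),np.array(c["rvec"],float),np.array(c["tvec"],float),np.array(c["K"],float),None)[0].reshape(-1,2)
E
python3 - <<'E'
from h import *
for n in("scene","top"):
    c=cam(n); cv2.imwrite(f"pics/{n}0.png",c["color"])
    print(n,np.round(cast(c,280,210,0),3), np.round(cast(c,0,0,0),3),np.round(cast(c,560,420,0),3))
    print(c["tvec"],c["rvec"])
s=telemetry.get_state();print(s["eef_pos"],s["tcp_rot"],s["time"]); print(R.from_quat(s["tcp_rot"]).as_matrix().round(3))
E
```

```text
scene [ 0.447 -0.05   0.   ] [ 0.657 -1.208  0.   ] [0.346 0.501 0.   ]
[ 0.38444552 -0.17468523  0.94545452] [ 0.90915443  2.66934892 -0.83607725]
top [ 0.494 -0.028  0.   ] [ 1.056  0.697 -0.   ] [-0.011 -0.678  0.   ]
[-0.0097151   0.47582712  1.10259244] [ 2.14496757 -2.1695547   0.15565718]
[0.27969866 0.6136516  0.23006025] [ 2.12298976e-01  9.77204146e-01 -1.01759590e-03 -4.08848895e-04] 0.1
[[-0.91   0.415 -0.001]
 [ 0.415  0.91  -0.002]
 [ 0.    -0.002 -1.   ]]
```

View pics/top0.png

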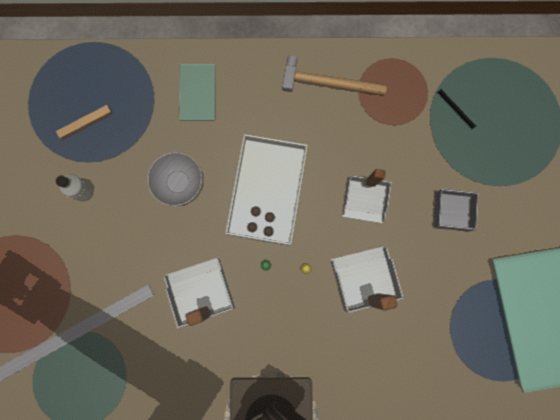

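View pics/scene0.png

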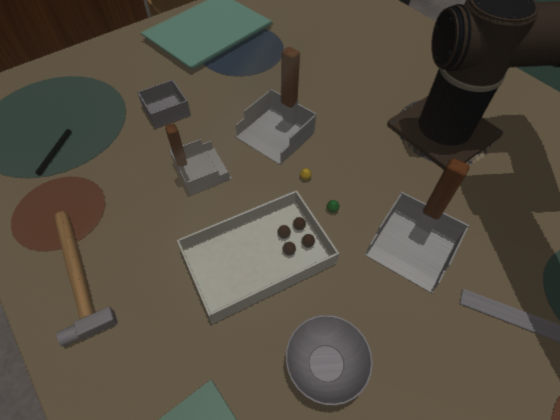

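Smallest scoop: near (366,198) top / (200,160) scene, with its mouth towards the robot. The tray is at (267,190) with the feet at its near end, and the round dish at (175,180). The square tin is far right at (456,210). Next I'll take enlarged crops.

Run:
```python
from h import *
t=cam("top");s=cam("scene")
a=cv2.resize(t["color"][155:235,330:410],(400,400),interpolation=cv2.INTER_CUBIC)
b=cv2.resize(s["color"][115:195,160:240],(400,400),interpolation=cv2.INTER_CUBIC)
cv2.imwrite("pics/crop1.png",np.hstack([a,b]))
for n,c in(("top",t),("scene",s)):
    Rm=cv2.Rodrigues(np.array(c["rvec"],float))[0];print(n,"cam",(-Rm.T@np.array(c["tvec"]).ravel()).round(3))
    img=c["color"];hsv=cv2.cvtColor(img,cv2.COLOR_BGR2HSV)
    wh=((hsv[...,2]>140)&(hsv[...,1]<60)).astype(np.uint8)
    cs=cv2.findContours(cv2.morphologyEx(wh,cv2.MORPH_CLOSE,np.ones((9,9))),cv2.RETR_EXTERNAL,cv2.CHAIN_APPROX_SIMPLE)[0]
    for k in cs:
        if cv2.contourArea(k)>500:
            ap=cv2.approxPolyDP(cv2.convexHull(k),5,True)[:,0]
            print("white",cv2.contourArea(k),ap.tolist())
    dk=(img.max(2)<70).astype(np.uint8)
    x0,y0,x1,y1=(235,195,285,240) if n=="top" else (270,210,325,262)
    m=dk[y0:y1,x0:x1]; nn,_,st,ce=cv2.connectedComponentsWithStats(m)
    for i in range(1,nn):
        if st[i,4]>15: u,v=ce[i]+[x0,y0]; print("foot",round(u,1),round(v,1),st[i,4],cast(c,u,v,.018).round(3))
```

```text
top cam [ 0.325 -0.002  1.156]
white 2626.0 [[216, 258], [231, 309], [176, 327], [166, 274]]
white 6744.0 [[559, 250], [559, 385], [525, 391], [494, 261]]
white 2606.0 [[383, 246], [402, 298], [349, 312], [331, 259]]
white 1461.5 [[354, 176], [391, 182], [382, 222], [342, 216]]
white 6631.0 [[244, 134], [307, 145], [290, 244], [225, 233]]
scene cam [0.726 0.303 0.673]
white 7981.5 [[293, 204], [332, 255], [209, 313], [182, 251]]
foot 299.0 223.5 113 [0.444 0.006 0.018]
foot 283.5 231.6 118 [0.479 0.002 0.018]
foot 307.8 240.5 128 [0.455 0.045 0.018]
foot 288.7 248.3 124 [0.493 0.036 0.018]
```

View pics/crop1.png

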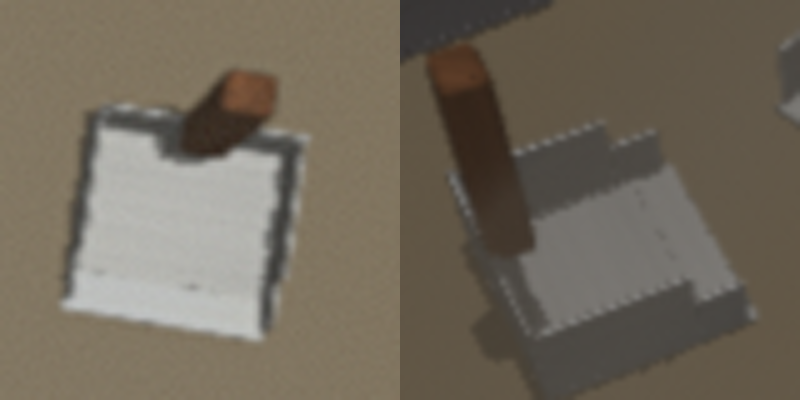

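```bash
cat > m.py <<'E'
from h import *
t=cam("top");s=cam("scene")
A=cast(t,379.4,173,.145);B=cast(s,171.2,128.2,.145);print("handle top",A.round(4),B.round(4))
l=[cast(t,*p,.002) for p in((342.1,216.1),(382.3,222.3))];b=[cast(t,*p,.045) for p in((349.1,176.3),(391.3,182.3))]
print("lip",np.round(l,4),"back",np.round(b,4))
d=l[0]-l[1];e=b[0]-b[1]
print("yaw",np.degrees(np.arctan2(-d[0],d[1])),np.degrees(np.arctan2(-e[0],e[1])),np.linalg.norm(d),np.linalg.norm(e))
ml=np.mean(l,0);mb=np.mean(b,0);print("mids",ml,mb,np.linalg.norm((ml-mb)[:2]),np.degrees(np.arctan2(*(mb-ml)[[1,0]])))
print("tray",[cast(t,*p,.04).round(3).tolist() for p in((244,134.5),(306.5,145),(290,243.5),(225.5,233))])
print("tray scene",[cast(s,*p,.04).round(3).tolist() for p in((293,204),(332,255),(209,313),(182,251))])
img=t["color"]
dk=(img.max(2)<70).astype(np.uint8)[195:240,240:282];nn,_,st,ce=cv2.connectedComponentsWithStats(dk)
for i in range(1,nn):
    if 10<st[i,4]<150:u,v=ce[i]+[240,195];print("foot",u,v,st[i,4],cast(t,u,v,.018).round(3))
g=(img[...,0].astype(int)>0)
ga=cv2.medianBlur(cv2.cvtColor(img,cv2.COLOR_BGR2GRAY),3)[140:220,135:215]
c=cv2.HoughCircles(ga,cv2.HOUGH_GRADIENT,1,50,param1=80,param2=15,minRadius=22,maxRadius=32);print("dish",c)
if c is not None:
    u,v,r=c[0,0];print(cast(t,u+135,v+140,.042),cast(t,u+135+r,v+140,.042))
E
python3 m.py
```

```text
handle top [ 0.5522 -0.2434  0.145 ] [ 0.5547 -0.2385  0.145 ]
lip [[ 0.4766 -0.1807  0.002 ]
 [ 0.4601 -0.2795  0.002 ]] back [[ 0.5673 -0.1939  0.045 ]
 [ 0.5516 -0.2949  0.045 ]]
yaw -9.473795542332068 -8.834847025219092 0.10015524067733929 0.10224321003442646
mids [ 0.46838171 -0.23009386  0.002     ] [ 0.55942336 -0.2444      0.045     ] 0.09215881565613751 -8.930342593453535
tray [[0.675, 0.059, 0.04], [0.647, -0.093, 0.04], [0.408, -0.049, 0.04], [0.434, 0.103, 0.04]]
tray scene [[0.435, -0.025, 0.04], [0.449, 0.102, 0.04], [0.676, 0.059, 0.04], [0.654, -0.066, 0.04]]
foot 252.23076923076923 224.76923076923077 13 [0.456 0.041 0.018]
dish [[[40.5 40.5 27.4]]]
[0.56177575 0.22295879 0.042     ] [0.56112121 0.15734357 0.042     ]
```

The scoop grip is at about (0.5525, -0.2425), yaw -9°; handle top and lip agree. Tray centre (0.541, 0.005), yaw -10.4°; dish (0.562, 0.223). I'll move above the scoop now.

Emit:
arm_command(series=[0,0,-6,0,0,0,0,-6,-6.6,-7,0,0,-1.5,0,-12,-13,-7,0,0,-3,0,-18,-20,-7,0,0,-5,0,-24,-26.5,-7,0,0,-7,0,-30,-33,-7,0,0,-8,0,-36,-39.7,-7,0,0,-10,0,-42,-46.3,-7,0,0,-12,0,-48,-53,-7,0,0,-14,0,-54,-59.5,-7,0,0,-15.4,0], force=60)

```text
time: 1.13
eef_pos: [0.3933, 0.2573, 0.2978]
tcp_rot: [0.078, 0.997, 0.0, 0.0]
contact_force: [1.9, 0.5, 0.2]
opening: 1.003
finger_force: 0.0
```

```bash
cat > to.py <<'E'
import sys
from h import *
# usage: to.py x y z yaw tilt  -> shift(cm)+rotvec(deg) in tool axes; tilt>0 = mouth down; also prints scoop geometry
s=telemetry.get_state();p=np.array(s["eef_pos"]);Q=R.from_quat(s["tcp_rot"])
print("t",round(s["time"],2),"p",p.round(4),"q",np.round(s["qpos"],3),"F",np.round(s["contact_force"],1),"op",round(s["opening"],3),"ff",np.round(s["finger_force"],1))
M=Q.as_matrix();print("toolx",M[:,0].round(3),"tooly",M[:,1].round(3),"toolz",M[:,2].round(3))
if len(sys.argv)>1:
    x,y,z,yaw,tilt=map(float,sys.argv[1:])
    T=R.from_euler("z",yaw,degrees=True)*R.from_matrix(np.diag([-1.,1,-1]))*R.from_euler("y",-tilt,degrees=True)
    print("shift",(Q.inv().apply(np.array([x,y,z])-p)*100).round(2),"rot",(Q.inv()*T).as_rotvec(degrees=True).round(2))
E
python3 to.py 0.5525 -0.2425 0.25 -9.1 0
```

```text
t 1.13 p [0.3933 0.2573 0.2978] q [ 0.363 -0.228  1.983 -0.     1.386 -1.051] F [1.9 0.5 0.2] op 1.003 ff 0.0
toolx [-0.988  0.156 -0.001] tooly [0.156 0.988 0.   ] toolz [ 0.001  0.    -1.   ]
shift [-23.53 -46.89   4.78] rot [0.02 0.05 0.11]
```

Emit:
arm_command(series=[-4,-5,0,0,0,0,0,-7,-9,0,0,0,0,0,-10,-13,0,0,0,0,0,-13,-18,0,0,0,0,0,-16,-23,0,0,0,0,0,-18,-28,0,0,0,0,0,-20,-33,0,0,0,0,0,-22,-38,0,0,0,0,0,-23.5,-42,0,0,0,0,0,-23.5,-46,0,0,0,0,0])

```text
time: 1.97
eef_pos: [0.5386, -0.1304, 0.2976]
tcp_rot: [0.079, 0.997, 0.0, 0.0]
contact_force: [1.1, 0.1, 0.1]
opening: 0.998
finger_force: 0.0
```

Emit:
arm_command(series=[0,-0.9,4.8,0,0,0,0,0,-0.9,4.8,0,0,0,0,0,-0.9,4.8,0,0,0,0])

```text
time: 2.22
eef_pos: [0.5346, -0.1369, 0.2455]
tcp_rot: [0.08, 0.997, 0.002, -0.004]
contact_force: [0.5, 0.3, 0.0]
opening: 1.0
finger_force: 0.0
```

```bash
python3 to.py 0.5525 -0.2425 0.086 -9.1 0
python3 - <<'E'
from h import *
s=cam("scene");t=cam("top")
b=cv2.resize(s["color"][75:195,120:240],(400,400),interpolation=cv2.INTER_CUBIC)
a=cv2.resize(t["color"][135:235,310:410],(400,400),interpolation=cv2.INTER_CUBIC)
cv2.imwrite("pics/c2.png",np.hstack([a,b]))
E
```

```text
t 2.22 p [ 0.5346 -0.1369  0.2455] q [-0.435  0.008  1.862  0.     1.28  -1.845] F [0.5 0.3 0. ] op 1.0 ff 0.0
toolx [-0.987  0.16   0.008] tooly [0.16  0.987 0.003] toolz [-0.008  0.004 -1.   ]
shift [ -3.59 -10.18  15.89] rot [ 0.15 -0.47 -0.11]
```

View pics/c2.png

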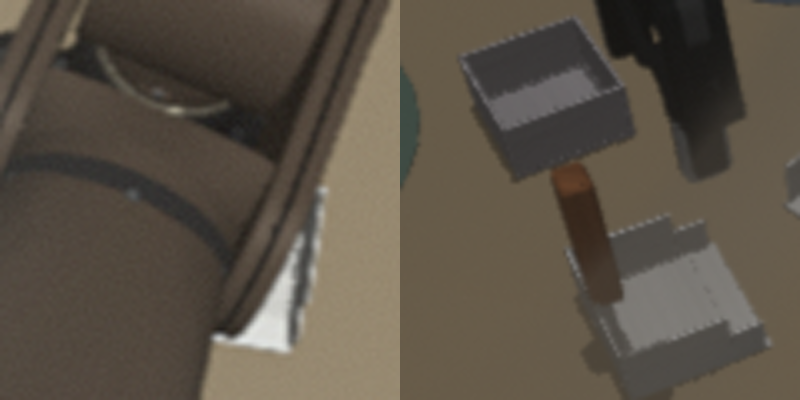

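The gripper is still about 10 cm short in -y; the handle stands clear below it.

Emit:
arm_command(series=[-1.5,-4,0,0,0,0,0,-3,-8,0,0,0,0,0,-3.6,-10.2,0,0,0,0,0,-3.6,-10.2,2,0,0,0,0,-3.6,-10.2,4,0,0,0,0,-3.6,-10.2,4,0,0,0,0,-3.6,-10.2,4,0,0,0,0])

```text
time: 2.9
eef_pos: [0.5566, -0.2424, 0.2103]
tcp_rot: [0.079, 0.997, 0.0, -0.0]
contact_force: [0.5, -0.3, -0.3]
opening: 0.998
finger_force: 0.0
```

```bash
python3 to.py 0.5525 -0.2425 0.086 -9.1 0
python3 - <<'E'
from h import *
s=cam("scene")
b=cv2.resize(s["color"][75:195,120:240],(600,600),interpolation=cv2.INTER_CUBIC)
cv2.imwrite("pics/c3.png",b)
E
```

```text
t 2.9 p [ 0.5566 -0.2424  0.2103] q [-0.578  0.156  1.769  0.     1.216 -1.991] F [ 0.5 -0.3 -0.3] op 0.998 ff 0.0
toolx [-0.988  0.157  0.   ] tooly [0.157 0.988 0.   ] toolz [-0.  0. -1.]
shift [ 0.4  -0.08 12.43] rot [ 0.01 -0.    0.09]
```

View pics/c3.png

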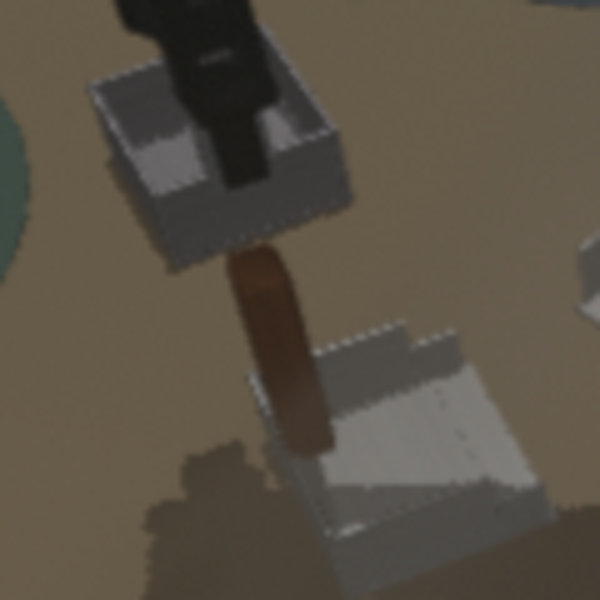

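The gripper is lined up over the handle, so I descend and close.

Emit:
arm_command(series=[0.2,-0.1,3,0,0,0,0,0.4,-0.1,6,0,0,0,0,0.4,-0.1,9,0,0,0,0,0.4,-0.1,11.5,0,0,0,0,0.4,-0.1,12.4,0,0,0,0,0.4,-0.1,12.4,0,0,0,0,0.4,-0.1,12.4,0,0,0,0])

```text
time: 3.53
eef_pos: [0.5534, -0.2442, 0.0876]
tcp_rot: [0.079, 0.997, -0.001, 0.001]
contact_force: [0.0, -0.2, -0.1]
opening: 1.0
finger_force: 0.0
```

Emit:
arm_command(series=[0,0,0,0,0,0,1,0,0,0,0,0,0,1,0,0,0,0,0,0,1,0,0,0,0,0,0,1,0,0,0,0,0,0,1,0,0,0,0,0,0,1,0,0,0,0,0,0,1,0,0,0,0,0,0,1], force=60)

```text
time: 4.2
eef_pos: [0.5525, -0.2442, 0.0863]
tcp_rot: [0.079, 0.997, -0.0, 0.0]
contact_force: [-0.4, 1.2, 4.1]
opening: 0.275
finger_force: 58.9
```

```bash
python3 to.py
```

```text
t 4.2 p [ 0.5525 -0.2442  0.0863] q [-0.584  0.29   1.858  0.     0.993 -1.996] F [-0.4  1.2  4.1] op 0.275 ff 58.9
toolx [-0.987  0.158 -0.001] tooly [ 0.158  0.987 -0.   ] toolz [ 0.001 -0.001 -1.   ]
```

Emit:
arm_command(series=[0,0,-2,0,0,0,1,0,0,-5,0,0,0,1,0,0,-8,0,0,0,1,0,0,-10,0,0,0,1,0,0,-10,0,0,0,1])

```text
time: 4.62
eef_pos: [0.5544, -0.2455, 0.1907]
tcp_rot: [0.079, 0.997, -0.002, 0.004]
contact_force: [0.7, -1.6, -1.1]
opening: 0.273
finger_force: 59.0
```

Emit:
arm_command(series=[-0.4,3,0,0,0,0.2,1,-0.8,6,0,0,0,0.5,1,-1.2,9,0,0,0,0.8,1,-1.6,12,0,0,0,1,1,-2,15,0,0,0,1.2,1,-2.3,18,0,0,0,1.3,1,-2.6,21,0,0,0,1.3,1,-2.9,24,0,0,0,1.3,1,-2.9,24.5,0,0,0,1.3,1,-2.9,24.5,0,0,0,1.3,1])

```text
time: 5.45
eef_pos: [0.6184, -0.0046, 0.1827]
tcp_rot: [0.089, 0.996, 0.0, -0.002]
contact_force: [0.4, -0.4, -2.2]
opening: 0.276
finger_force: 59.4
```

```bash
python3 to.py 0.6202 -0.0065 0.0905 -10.4 0;python3 - <<'E'
from h import *
s=cam("scene")
cv2.imwrite("pics/c4.png",cv2.resize(s["color"][100:340,140:400],(780,720))[:600])
E
```

```text
t 5.45 p [ 0.6184 -0.0046  0.1827] q [-0.171  0.209  1.762 -0.     1.175 -1.564] F [ 0.4 -0.4 -2.2] op 0.276 ff 59.4
toolx [-0.984  0.177  0.004] tooly [ 0.177  0.984 -0.   ] toolz [-0.004  0.001 -1.   ]
shift [-0.24 -0.16  9.22] rot [-0.   -0.23  0.18]
```

View pics/c4.png

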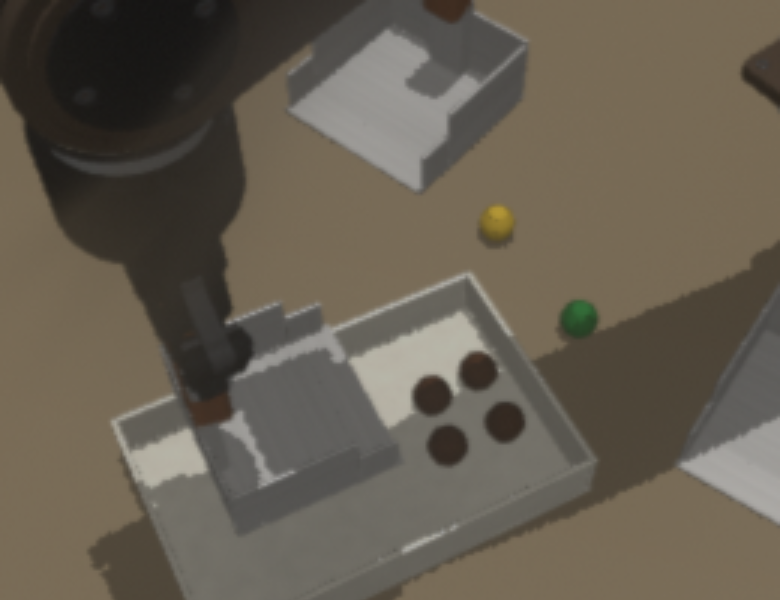

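The scoop hangs centred over the free half, mouth to the feet. I lower it in.

Emit:
arm_command(series=[-0.2,0,3,0,0,0,1,-0.2,-0.1,5,0,0,0,1,-0.2,-0.1,7,0,0,0,1,-0.2,-0.1,8.2,0,0,0,1,-0.2,-0.1,9,0,0,0,1,-0.2,-0.1,9.2,0,0,0,1,-0.2,-0.1,9.2,0,0,0,1,-0.2,-0.1,9.2,0,0,0,1,-0.2,-0.1,9.2,0,0,0,1])

```text
time: 6.25
eef_pos: [0.6224, -0.0083, 0.0952]
tcp_rot: [0.091, 0.996, -0.0, 0.001]
contact_force: [0.1, 1.3, -2.8]
opening: 0.27
finger_force: 59.3
```

```bash
python3 to.py 0.5062 0.0145 0.090 -10.4 0
```

```text
t 6.25 p [ 0.6224 -0.0083  0.0952] q [-0.176  0.313  1.809 -0.     1.017 -1.565] F [ 0.1  1.3 -2.8] op 0.27 ff 59.3
toolx [-0.984  0.181 -0.003] tooly [ 0.181  0.984 -0.   ] toolz [ 0.003 -0.001 -1.   ]
shift [11.84  0.14  0.48] rot [-0.    0.17 -0.02]
```

Emit:
arm_command(series=[0,0.1,0.2,0,0,0,1,0,0.1,0.4,0,0,0,1,0,0.1,0.45,0,0,0,1,0,0.1,0.45,0,0,0,1,0,0.1,0.45,0,0,0,1])

```text
time: 6.67
eef_pos: [0.6223, -0.0069, 0.0903]
tcp_rot: [0.091, 0.996, -0.0, 0.001]
contact_force: [0.2, 2.6, 3.9]
opening: 0.269
finger_force: 60.0
```

```bash
python3 to.py 0.5062 0.0145 0.090 -10.4 0
```

```text
t 6.67 p [ 0.6223 -0.0069  0.0903] q [-0.174  0.32   1.81   0.     1.009 -1.563] F [0.2 2.6 3.9] op 0.269 ff 60.0
toolx [-0.984  0.18  -0.002] tooly [0.18  0.984 0.   ] toolz [ 0.002 -0.    -1.   ]
shift [1.18e+01 1.00e-02 1.00e-02] rot [0.01 0.11 0.  ]
```

Force shows contact with the tray floor. Pushing towards the feet.

Emit:
arm_command(series=[1,0,0,0,0,0,1,2,0,0,0,0,0,1,2.8,0,0,0,0,0,1,3.5,0,0,0,0,0,1,4.2,0,0,0,0,0,1,4.9,0,0,0,0,0,1,5.6,0,0,0,0,0,1,6.3,0,0,0,0,0,1,7,0,0,0,0,0,1,7.7,0,0,0,0,0,1])

```text
time: 7.5
eef_pos: [0.5459, 0.0068, 0.0902]
tcp_rot: [0.09, 0.996, -0.0, 0.002]
contact_force: [0.8, -1.3, 6.0]
opening: 0.272
finger_force: 60.3
```

Emit:
arm_command(series=[0.7,0,0,0,0,0,1,1.4,0,0,0,0,0,1,2.1,0,0,0,0,0,1,2.7,0,0,0,0,0,1,3.2,0,0,0,0,0,1,3.6,0,0,0,0,0,1,3.6,0,0,0,0,0,1])

```text
time: 8.08
eef_pos: [0.51, 0.0134, 0.0902]
tcp_rot: [0.09, 0.996, -0.0, 0.001]
contact_force: [-0.7, 0.6, 6.5]
opening: 0.274
finger_force: 60.4
```

```bash
python3 to.py 0.5062 0.0145 0.090 -10.4 0;python3 - <<'E'
from h import *
s=cam("scene")
cv2.imwrite("pics/c5.png",cv2.resize(s["color"][150:330,160:380],(770,630))[:600])
E
```

```text
t 8.08 p [0.51   0.0134 0.0902] q [-1.730e-01  9.000e-02  2.084e+00 -1.000e-03  9.650e-01 -1.562e+00] F [-0.7  0.6  6.5] op 0.274 ff 60.4
toolx [-0.984  0.18  -0.002] tooly [ 0.18   0.984 -0.001] toolz [ 0.002 -0.001 -1.   ]
shift [0.4  0.04 0.02] rot [-0.03  0.11  0.02]
```

View pics/c5.png

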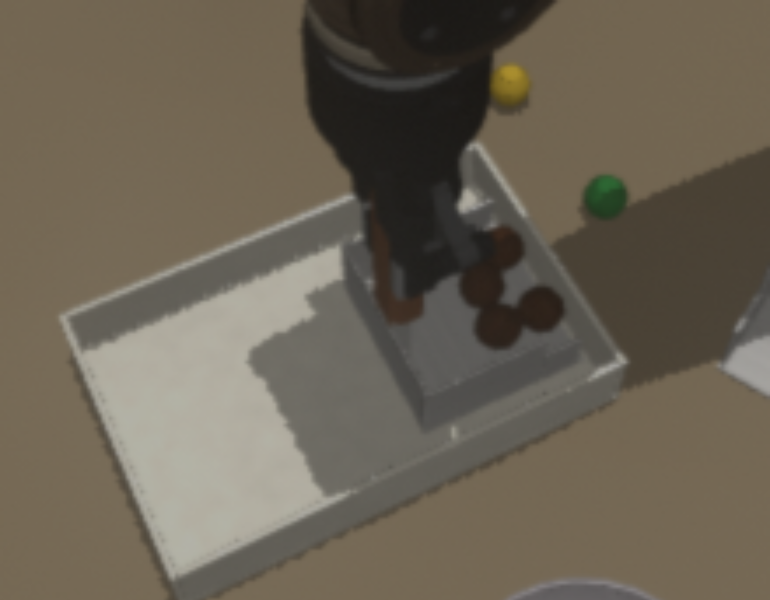

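All four feet are in the pan, but the lip is a few mm from the wall. I push the last bit, then tilt back in place.

Emit:
arm_command(series=[0.3,0,0,0,0,0,1,0.6,0,0,0,0,0,1,0.6,0,0,0,0,0,1])

```text
time: 8.38
eef_pos: [0.507, 0.014, 0.091]
tcp_rot: [0.09, 0.996, -0.001, 0.005]
contact_force: [5.6, 0.0, 3.3]
opening: 0.274
finger_force: 59.8
```

Emit:
arm_command(series=[-0.5,0,-0.1,0,2.5,0,1,-0.9,0,-0.1,0,5,0,1,-1.2,0,-0.2,0,7.5,0,1,-1.5,0,-0.2,0,10,0,1,-1.9,0,-0.3,0,12.5,0,1,-2.2,0,-0.3,0,15,0,1,-2.5,0,-0.4,0,17.5,0,1,-2.8,0,-0.4,0,20,0,1,-2.8,0,-0.4,0,20,0,1,-2.8,0,-0.4,0,20,0,1])

```text
time: 9.22
eef_pos: [0.5307, 0.0096, 0.0915]
tcp_rot: [0.089, 0.981, 0.016, -0.174]
contact_force: [0.8, 0.2, -2.3]
opening: 0.275
finger_force: 59.1
```

```bash
python3 to.py 0.56 0.005 0.22 -10.4 -20;python3 - <<'E'
from h import *
s=cam("scene")
cv2.imwrite("pics/c6.png",cv2.resize(s["color"][150:330,160:380],(770,630))[:600])
E
```

```text
t 9.22 p [0.5307 0.0096 0.0915] q [-0.174  0.325  1.833  0.003  1.334 -1.564] F [ 0.8  0.2 -2.3] op 0.275 ff 59.1
toolx [-0.924  0.17   0.344] tooly [0.181 0.984 0.   ] toolz [-0.338  0.062 -0.939]
shift [  1.63   0.07 -13.09] rot [ 0.01 -0.1  -0.02]
```

View pics/c6.png

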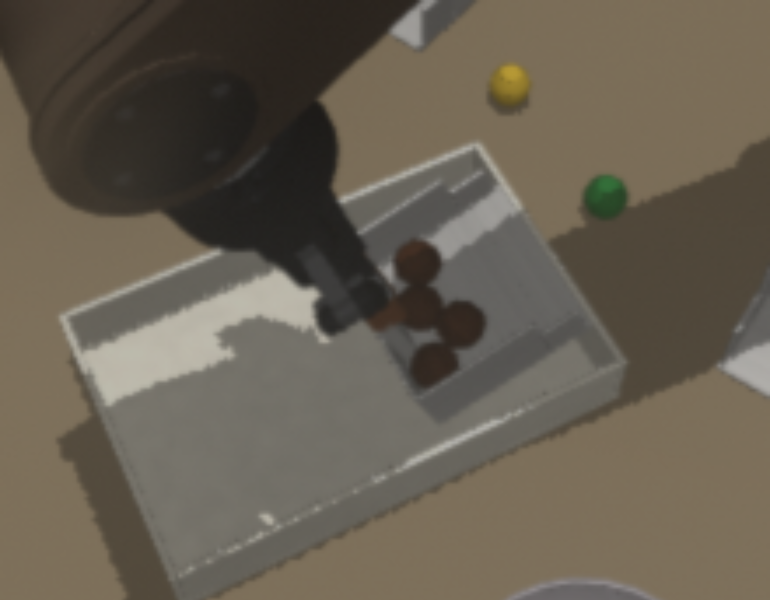

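All four feet rolled to the back of the pan. Lifting straight up, while I work out the pouring path.

Emit:
arm_command(series=[0.2,0,-1.3,0,0,0,1,0.4,0,-3.3,0,0,0,1,0.7,0,-5.3,0,0,0,1,1,0,-7.3,0,0,0,1,1.3,0,-9.3,0,0,0,1,1.5,0,-11.3,0,0,0,1,1.6,0,-12.5,0,0,0,1,1.6,0,-13,0,0,0,1,1.6,0,-13,0,0,0,1])

```text
time: 10.02
eef_pos: [0.5614, 0.0041, 0.2223]
tcp_rot: [0.089, 0.981, 0.016, -0.171]
contact_force: [0.4, 0.0, -1.9]
opening: 0.277
finger_force: 59.1
```

```bash
cat > pour.py <<'E'
from h import *
from scipy.optimize import least_squares
s=telemetry.get_state()
D=[((.286,1.577,1.279),(.28,.614,.2305)),((-.228,1.983,1.386),(.3933,.2573,.2978)),((.156,1.769,1.216),(.5566,-.2424,.2103)),((.29,1.858,.993),(.5525,-.2442,.0863)),((.09,2.084,.965),(.51,.0134,.0902)),((.325,1.833,1.334),(.5307,.0096,.0915)),(tuple(s["qpos"][[1,2,4]] if hasattr(s["qpos"],"shape") else np.array(s["qpos"])[[1,2,4]]),tuple(s["eef_pos"]))]
def fk(q,P):
    a=np.cumsum(q);return np.array([P[:3]@np.sin(a),P[3]+P[:3]@np.cos(a)])
rho=lambda p:np.sqrt(p[0]**2+p[1]**2-.101**2)
P=least_squares(lambda P:np.concatenate([fk(q,P)-[rho(p),p[2]] for q,p in D]),[.45,.57,.25,.25]).x
print("links",P.round(3),"max err",max(np.abs(fk(q,P)-[rho(p),p[2]]).max() for q,p in D).round(4))
lip=np.array([.562,.223,.085]);yaw=12.
ex=np.array([np.cos(np.radians(yaw)),np.sin(np.radians(yaw)),0]);lip=lip+.015*ex
for th in(-20,0,20,40,60):
    T=R.from_euler("z",yaw,degrees=True)*R.from_matrix(np.diag([-1.,1,-1]))*R.from_euler("y",-th,degrees=True)
    p=lip-T.apply([.085,0,.0865]);r=rho(p);J1=np.arctan2(p[1],p[0])-np.arcsin(.101/np.hypot(*p[:2]))
    ph=np.pi-np.radians(th);f=lambda q:np.append(fk(q,P)-[r,p[2]],sum(q)-ph)
    o=least_squares(f,[0,1.9,1.2]);print(th,p.round(4),"J1",np.degrees(J1).round(1),"q",o.x.round(2),"res",np.abs(o.fun).max().round(4))
E
python3 pour.py; python3 to.py 0.666 0.245 0.225 12 -20
```

```text
links [0.432 0.565 0.248 0.229] max err 0.005
-20 [0.6837 0.2489 0.1372] J1 12.0 q [0.69 1.23 1.57] res 0.0
0 [0.6598 0.2438 0.1715] J1 12.0 q [0.4  1.54 1.2 ] res 0.0
20 [0.6259 0.2366 0.1954] J1 12.0 q [0.14 1.85 0.81] res 0.0
40 [0.586  0.2281 0.2059] J1 12.0 q [-0.09  2.15  0.39] res 0.0
60 [0.545  0.2194 0.2019] J1 12.0 q [-0.24  2.41 -0.08] res 0.0
t 10.02 p [0.5614 0.0041 0.2223] q [-0.175  0.24   1.677  0.002  1.57  -1.564] F [ 0.4  0.  -1.9] op 0.277 ff 59.1
toolx [-0.925  0.17   0.339] tooly [0.181 0.984 0.   ] toolz [-0.334  0.061 -0.941]
shift [-5.49 25.58 -2.27] rot [  7.63   0.17 -21.07]
```

Pouring to about 43° is feasible. I carry the scoop over to the dish, tilted back.

Emit:
arm_command(series=[-0.4,1.3,0,0.4,0,-1,1,-1.2,4,0,1.2,0,-3.2,1,-2,6.8,-0.1,2,0,-5.5,1,-2.9,9.6,-0.2,2.8,0,-7.7,1,-3.7,12.4,-0.2,3.6,0.1,-10,1,-4.6,15.2,-0.3,4.4,0.1,-12.2,1,-5.4,18,-0.3,5.2,0.1,-14.4,1,-6.3,20.8,-0.4,6,0.1,-16.7,1,-7.1,23.5,-0.4,6.8,0.2,-18.9,1,-7.6,25.3,-0.5,7.3,0.2,-20.2,1])

```text
time: 10.85
eef_pos: [0.6776, 0.2433, 0.1956]
tcp_rot: [-0.097, 0.979, -0.016, -0.177]
contact_force: [-1.0, -0.9, -2.0]
opening: 0.272
finger_force: 59.2
```

Emit:
arm_command(series=[-0.3,0.7,0,0.3,0,-0.8,1,-0.3,1,0,0.3,0,-0.8,1,-0.3,1,0,0.3,0,-0.8,1,-0.3,1,0,0.3,0,-0.8,1])

```text
time: 11.18
eef_pos: [0.6788, 0.2494, 0.1977]
tcp_rot: [-0.102, 0.979, -0.018, -0.175]
contact_force: [-1.0, -0.1, -1.0]
opening: 0.274
finger_force: 59.1
```

```bash
python3 to.py 0.6837 0.2489 0.1422 12 -20;python3 - <<'E'
from h import *
s=cam("scene");t=cam("top")
a=cv2.resize(t["color"][120:260,100:240],(400,400));b=cv2.resize(s["color"][240:420,210:390],(400,400))
cv2.imwrite("pics/c7.png",np.hstack([a,b]))
# lower dish centre check via dark/bright ring in scene
E
```

```text
t 11.18 p [0.6788 0.2494 0.1977] q [ 0.211  0.615  1.222  0.002  1.658 -1.567] F [-1.  -0.1 -1. ] op 0.274 ff 59.1
toolx [-0.918 -0.193  0.347] tooly [-0.206  0.979  0.001] toolz [-0.339 -0.071 -0.938]
shift [-2.37 -0.15  5.04] rot [ 0.09 -0.28 -0.09]
```

View pics/c7.png

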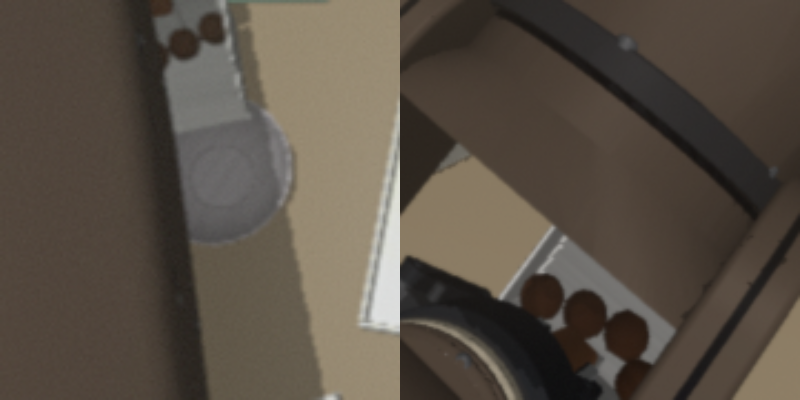

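All four feet are still in the pan, and the lip is over the dish's far side. Pouring.

Emit:
arm_command(series=[-1.2,-0.1,2.5,0,0,0,1,-2.4,-0.15,5,0,0,0,1,-2.4,-0.15,5,0,0,0,1,-1.25,-0.15,4.1,0,-7,0,1,-0.2,-0.15,3.7,0,-14,0,1,0.95,-0.15,3.5,0,-21,0,1,2.2,-0.15,3.5,0,-28,0,1,3.6,-0.15,3.1,0,-35,0,1,3.6,-0.15,3.1,0,-35,0,1,3.6,-0.15,3.1,0,-35,0,1])

```text
time: 12.12
eef_pos: [0.6331, 0.2385, 0.182]
tcp_rot: [-0.103, 0.987, 0.014, 0.127]
contact_force: [0.1, -0.3, -2.5]
opening: 0.277
finger_force: 59.3
```

Emit:
arm_command(series=[0.5,0,-0.5,0,-3.5,0,1,1.1,0,-1,0,-7,0,1,1.7,0,-1.4,0,-10.5,0,1,2.3,0,-1.8,0,-14,0,1,3,0,-2.15,0,-17.5,0,1,3.7,0,-2.5,0,-21,0,1,4.4,0,-2.75,0,-24.5,0,1,5.1,0,-3,0,-28,0,1,5.1,0,-3,0,-28,0,1,5.1,0,-3,0,-28,0,1])

```text
time: 12.95
eef_pos: [0.5812, 0.2274, 0.1985]
tcp_rot: [-0.096, 0.926, 0.038, 0.362]
contact_force: [1.0, 0.1, -1.4]
opening: 0.272
finger_force: 59.4
```

```bash
python3 to.py 0.6 0.23 0.26 12 0;python3 - <<'E'
from h import *
s=cam("scene");t=cam("top")
a=cv2.resize(t["color"][120:260,100:240],(400,400));b=cv2.resize(s["color"][240:420,210:390],(400,400))
cv2.imwrite("pics/c8.png",np.hstack([a,b]))
E
```

```text
t 12.95 p [0.5812 0.2274 0.1985] q [ 0.211 -0.094  2.179 -0.005  0.31  -1.562] F [ 1.   0.1 -1.4] op 0.272 ff 59.4
toolx [-0.719 -0.15  -0.679] tooly [-0.206  0.979  0.001] toolz [ 0.664  0.141 -0.734]
shift [-5.56 -0.13 -3.23] rot [ 3.000e-02  4.274e+01 -1.400e-01]
```

View pics/c8.png

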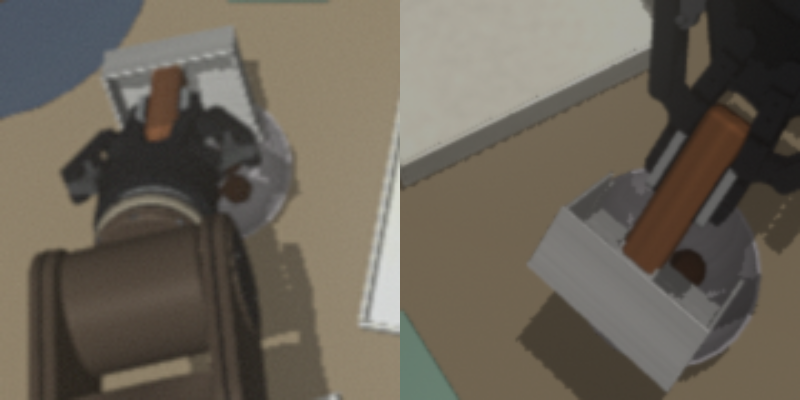

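The pan is empty and at least one foot is visible in the dish. I back up, level and return the scoop to the tray.

Emit:
arm_command(series=[-1.5,0,-1.6,0,0,0,1,-3,0,-3.2,0,3,0,1,-4.1,0,-4.2,0,10,0,1,-5.5,0,-3.2,0,17,0,1,-5.5,0,-3.2,0,24,0,1,-5.5,0,-3.2,0,31,0,1,-5.5,0,-3.2,0,38,0,1,-5.5,0,-3.2,0,42.7,0,1,-5.5,0,-3.2,0,42.7,0,1])

```text
time: 13.8
eef_pos: [0.6027, 0.2315, 0.2594]
tcp_rot: [-0.103, 0.995, 0.001, 0.002]
contact_force: [-0.8, -1.3, -2.7]
opening: 0.274
finger_force: 59.5
```

```bash
python3 to.py 0.621 -0.007 0.20 -10.4 0; python3 m.py | tail -3
```

```text
t 13.8 p [0.6027 0.2315 0.2594] q [ 2.090e-01  2.010e-01  1.627e+00  1.000e-03  1.310e+00 -1.569e+00] F [-0.8 -1.3 -2.7] op 0.274 ff 59.5
toolx [-0.979 -0.206 -0.003] tooly [-0.206  0.979  0.001] toolz [ 0.003  0.002 -1.   ]
shift [  3.13 -23.73   5.9 ] rot [ 0.11  0.18 22.26]
tray [[0.675, 0.059, 0.04], [0.647, -0.093, 0.04], [0.408, -0.049, 0.04], [0.434, 0.103, 0.04]]
tray scene [[0.435, -0.025, 0.04], [0.449, 0.102, 0.04], [0.676, 0.059, 0.04], [0.654, -0.066, 0.04]]
dish None
```

Emit:
arm_command(series=[0.3,-2.6,0.6,0,0,2.5,1,0.7,-5.2,1.2,0,0,5,1,1,-7.8,1.8,0,0,7.5,1,1.4,-10.4,2.4,0,0,10,1,1.7,-13,3,0,0,12.5,1,2,-15.6,3.6,0,0,15,1,2.4,-18.2,4.2,0,0,17.5,1,2.7,-20.8,4.9,0,0,20,1,3.1,-23.5,5.9,0,0,22.2,1,3.1,-23.7,5.9,0,0,22.2,1])

```text
time: 14.73
eef_pos: [0.6161, -0.0106, 0.1973]
tcp_rot: [0.092, 0.996, -0.0, 0.0]
contact_force: [0.3, 1.4, -1.7]
opening: 0.276
finger_force: 59.7
```

Emit:
arm_command(series=[0,0,0,0,0,0,1,0,0,0,0,0,0,1,0,0,0,0,0,0,1])

```text
time: 14.98
eef_pos: [0.6175, -0.0056, 0.2]
tcp_rot: [0.089, 0.996, 0.001, 0.002]
contact_force: [0.3, -0.4, -1.7]
opening: 0.27
finger_force: 59.7
```

```bash
python3 to.py 0.621 -0.007 0.091 -10.4 0
python3 - <<'E'
from h import *
for n in("scene","top"):
    c=cam(n);img=c["color"].astype(int)
    box=proj(c,[[.562+a*.085,.223+b*.085,.03] for a in(-1,1) for b in(-1,1)])
    (x0,y0),(x1,y1)=box.min(0).astype(int),box.max(0).astype(int);x0,y0=max(x0,0),max(y0,0)
    m=((img.max(2)<75)).astype(np.uint8)[y0:y1,x0:x1]
    nn,_,st,ce=cv2.connectedComponentsWithStats(m)
    print(n,[(st[i,4],st[i,2:4].tolist(),cast(c,*(ce[i]+[x0,y0]),.017).round(3)[:2].tolist()) for i in range(1,nn) if st[i,4]>8])
E
```

```text
t 14.98 p [ 0.6175 -0.0056  0.2   ] q [-0.174  0.186  1.755  0.003  1.197 -1.568] F [ 0.3 -0.4 -1.7] op 0.27 ff 59.7
toolx [-0.984  0.177 -0.003] tooly [0.177 0.984 0.003] toolz [ 0.004  0.002 -1.   ]
shift [-0.34 -0.1  10.9 ] rot [0.15 0.18 0.2 ]
scene [(np.int32(917), [37, 45], [0.569, 0.23]), (np.int32(49), [25, 5], [0.617, 0.273])]
top [(np.int32(27), [8, 12], [0.573, 0.214]), (np.int32(10), [5, 4], [0.579, 0.234]), (np.int32(20), [8, 8], [0.549, 0.23]), (np.int32(20), [6, 8], [0.552, 0.206]), (np.int32(48), [8, 23], [0.505, 0.151])]
```

All four feet are in the dish: four blobs within 30 mm of its centre. Lowering the scoop into the tray.

Emit:
arm_command(series=[-0.3,-0.1,3,0,0,0,1,-0.3,-0.1,6,0,0,0,1,-0.3,-0.1,8,0,0,0,1,-0.3,-0.1,9.5,0,0,0,1,-0.3,-0.1,10.2,0,0,0,1,-0.3,-0.1,10.5,0,0,0,1,-0.3,-0.1,10.5,0,0,0,1,-0.3,-0.1,10.5,0,0,0,1,-0.3,-0.1,10.5,0,0,0,1])

```text
time: 15.83
eef_pos: [0.6215, -0.0081, 0.0959]
tcp_rot: [0.089, 0.996, 0.001, 0.002]
contact_force: [0.0, -0.4, -1.3]
opening: 0.273
finger_force: 59.8
```

```bash
python3 to.py 0.621 -0.007 0.0903 -10.4 0
```

```text
t 15.83 p [ 0.6215 -0.0081  0.0959] q [-0.177  0.31   1.812  0.002  1.016 -1.57 ] F [ 0.  -0.4 -1.3] op 0.273 ff 59.8
toolx [-0.984  0.178 -0.005] tooly [0.178 0.984 0.002] toolz [ 0.005  0.001 -1.   ]
shift [0.07 0.1  0.56] rot [0.12 0.26 0.14]
```

Emit:
arm_command(series=[0,0,0.2,0,0,0,1,0,0,0.4,0,0,0,1,0,0,0.5,0,0.2,0,1,0,0,0.53,0,0.2,0,1,0,0,0.53,0,0.2,0,1])

```text
time: 16.25
eef_pos: [0.6213, -0.0083, 0.0906]
tcp_rot: [0.09, 0.996, 0.001, -0.0]
contact_force: [0.1, -0.1, 4.9]
opening: 0.272
finger_force: 60.6
```

```bash
python3 to.py 0.621 -0.007 0.0903 -10.4 0
```

```text
t 16.25 p [ 0.6213 -0.0083  0.0906] q [-0.177  0.319  1.811  0.002  1.012 -1.57 ] F [ 0.1 -0.1  4.9] op 0.272 ff 60.6
toolx [-0.984  0.178  0.001] tooly [0.178 0.984 0.002] toolz [-0.     0.002 -1.   ]
shift [0.05 0.12 0.03] rot [ 0.11 -0.03  0.12]
```

The scoop stands on the tray floor. Release, then rise straight up.

Emit:
arm_command(series=[0,0,0,0,0,0,0.6,0,0,0,0,0,0,0.3,0,0,0,0,0,0,0,0,0,0,0,0,0,0,0,0,0,0,0,0,0,0,0,0,0,0,0,0,0,0,0,0,0,0,0,0,0,0,0,0,0,0])

```text
time: 16.92
eef_pos: [0.6203, -0.0081, 0.0887]
tcp_rot: [0.09, 0.996, 0.001, -0.001]
contact_force: [-0.0, 0.2, -0.2]
opening: 0.995
finger_force: 0.0
```

Emit:
arm_command(series=[0,0,-1,0,0,0,0,0,0,-3,0,0,0,0,0,0,-6,0,0,0,0,0,0,-9,0,0,0,0,0,0,-12,0,0,0,0,0,0,-14,0,0,0,0,0,0,-15,0,0,0,0,0,0,-15,0,0,0,0,0,0,-15,0,0,0,0])

```text
time: 17.67
eef_pos: [0.6204, -0.0084, 0.2387]
tcp_rot: [0.09, 0.996, 0.001, -0.001]
contact_force: [-0.1, 0.1, -0.1]
opening: 1.001
finger_force: 0.0
```

```bash
python3 to.py
python3 - <<'E'
from h import *
for n in("scene","top"):
    c=cam(n);img=c["color"];hsv=cv2.cvtColor(img,cv2.COLOR_BGR2HSV)
    m=((hsv[...,0]<14)&(hsv[...,1]>110)&(hsv[...,2]>35)).astype(np.uint8)
    h0,h1=proj(c,[[.621,-.007,.049],[.621,-.007,.149]])
    nn,_,st,ce=cv2.connectedComponentsWithStats(m)
    print(n,"expected handle",h0.round(),h1.round(),[(st[i].tolist()) for i in range(1,nn) if st[i,4]>40])
c=cam("top");m=(c["color"].max(2)<75).astype(np.uint8)[155:208,148:205]
nn,_,st,ce=cv2.connectedComponentsWithStats(m)
print([(int(st[i,4]),cast(c,*(ce[i]+[148,155]),.017).round(3)[:2].tolist()) for i in range(1,nn) if st[i,4]>8])
E
```

```text
t 17.67 p [ 0.6204 -0.0084  0.2387] q [-0.178  0.163  1.709  0.002  1.272 -1.57 ] F [-0.1  0.1 -0.1] op 1.001 ff 0.0
toolx [-0.984  0.178  0.002] tooly [0.178 0.984 0.002] toolz [-0.002  0.002 -1.   ]
scene expected handle [215. 262.] [207. 232.] [[0, 0, 103, 71, 5051], [283, 47, 16, 11, 116], [283, 71, 15, 36, 313], [424, 158, 46, 61, 1213], [12, 177, 93, 74, 4603], [200, 229, 17, 38, 236], [321, 342, 13, 13, 125], [311, 355, 14, 14, 149], [323, 354, 23, 29, 317], [552, 398, 8, 22, 117]]
top expected handle [271. 155.] [271. 143.] [[277, 2, 283, 12, 2017], [379, 59, 47, 30, 270], [381, 296, 15, 14, 158]]
[(22, [0.575, 0.213]), (10, [0.579, 0.234]), (20, [0.549, 0.23]), (14, [0.552, 0.206])]
```

The handle blob (200–217, 229–267) matches an upright scoop, and all four feet are in the dish.

```bash
python3 -c "
from plant import ctrl
print(ctrl.sign_off())"
```

```text
the job is handed in; nothing more can be done
None
```

I tipped all four feet into the round steel dish, stood the scoop upright in the tray, let go of it, and handed the job in at about 18 s of the 72 s allowed; no verdict came back.

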